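Hang the S-hook in the hanger's hole

ROBOT

A 6-joint arm with a two-finger parallel gripper is mounted at the origin on a cart in front of the work surface, level with it; the furniture and walls round the work are solid. World frame = base frame: x ahead of the robot, y to its left, z up, the work surface at z = 0. Lengths are in m, angles in rad, forces in N, time in s.
With the tool pointing down it reaches from about 0.275 to 1 m from the base axis. Payload 8.4 kg.
Tool frame: the origin (TCP) lies on the centre line of the jaws, within the pads' length; the fingertips stand 17 mm ahead of it and the grasp point (between the pads) lies 2 mm behind it (bot.tcp_to_tips is the z of the fingertips in the tool frame, in m); z points along the fingers, y is the line along which they close (so a half turn about z gives the same grasp; the last joint's range is limited). The gripper opens to 85 mm and grips with 20 to 120 N. Pads are 22 mm wide; open, the fingers measure 114 mm over their backs; the gripper's body (76 mm by 85 mm) begins 54 mm behind the grasp point. The pads swing forward as they close: fully open they stand 13 mm farther back than shut.
Start: joints at [-1.253, 0.353, 1.633, -0, 1.155, -0.002], TCP at [0.196, -0.593, 0.248] pointing down, gripper open.
Joint ranges: [-2.63, 2.63], [-0.92, 2.1], [0.06, 2.66], [-1.3, 4.44], [0, 2.69], [-3.02, 3.02]. Speed limits (rad/s): [2.22, 2.22, 2.79, 3.14, 3.14, 3.14].

INTERFACE

Orientations are given as a unit quaternion [x, y, z, w].
In Python, from workcell import bot, hand, kinematics, get_obs, vision, hand_in gives the robot as it stands. The module is installed in compiled form; this text tells all that it offers. Calls block until the motion is done:
- bot.reach(position, orientation): joint-space move of the TCP to a pose.
- bot.servo_line(position, ori=None, velocity=0.15): straight line of the TCP; ori=None keeps the orientation; velocity is the mean speed in m/s.
- bot.goto_joints(angles): joint-space move.
- hand.move_gripper(opening, strength=None): finger opening in m; strength is the grip in N (None keeps the last); returns when the fingers have stopped.
- bot.dwell(seconds).
- kinematics.solve_ik(position, orientation): joint angles nearest the present ones, or None.
- get_obs(): the state.
- vision.read_camera(name): name is "scene" or "top" or "wrist"; returns a dict with "frame" (420x560x3 uint8, red, green, blue), "intrinsics" (3x3 intrinsics, pixels), "view" (4x4, takes a point from world to camera coordinates). Camera axes: x right, y down, z forward; pixel columns grow to the right and rows downward; lengths in m; the calibration is good to about 2 mm. A picture is of the moment at which its call begins. There is no depth.
A pose or a line that the arm cannot do raises bot.IKError and nothing moves.
- hand_in(): hands the job in; it is judged then, once.
The state is a dict: "time_s": time; "joint_pos": joint angles; "joint_vel": joint speeds; "joint_efforts": joint torques, N m; "position": TCP position; "orientation": TCP orientation; "wrist_force": force on the tool from outside, world axes, zero at the start; "ft_torque": the same for the moment, N m; "gripper_width": finger opening in m; "grip_force": force on a finger pad.
Only numpy, scipy, OpenCV 4.12 (cv2) and the standard library are available. Lean on these libraries where they do the work, as an engineer would, in place of code of your own. Each camera call takes 0.05 s, during which the arm holds its last target. There are 200 camera calls.

TASK

Two steel bars of the same size stand in slotted oak blocks: an S-hook and a closed oblong link. Take the S-hook and hang it in the hanger stand by putting the end of its upper bend down through the hole in the flat steel tongue, so that it hangs freely upright; leave the closed link in its block.

Things in the scene. Friction and masses are not known exactly. Their poses are not given: they have to be found in the camera images.
- s_hook: S-hook of 8 mm round steel, 48 mm wide, 0.12 kg, flat in its own x-z plane, z up. Its top is 71 mm above the origin, its foot 86 mm below. Upper bend: half ring, 32 mm clear inside, centred on x = 0; shank on the -x side, free end on the +x side. It starts upright in a 44 mm deep slot of an oak block (84x50x56 mm): lift straight up. Pinch the 8 mm at the very top, fingers closing along y.
- hook_tip (a point): the downward free end of the S-hook's upper bend: centre of the rounded bar end, 20 mm to +x and 22 mm above the hook's origin; the steel ends 4 mm lower. Same axes as the hook. Between this end and the slanting middle of the hook below it the hook is open to +x for about 30 mm of height, so that a thin plate can enter there.
- hanger_hole (a point): centre of the round 28 mm hole, on the top face of the hanger's level steel tongue, 180 mm above the table; tongue 5 mm thick, 56 mm wide. z up; +x runs along the tongue to its oak post (56 mm away). To -x the tongue ends freely 22 mm from this point, with an 8 mm web between hole and end. Only two 3 mm bolt heads stand above the tongue. Fixed; its oak foot is 18 mm thick.
- closed_link: a bystander: closed oblong link of the same 8 mm steel bar, 48 mm wide and 157 mm tall, upright in the slot of a second, equal oak block. Origin 86 mm above its foot, z up, flat in its x-z plane. The two blocks may swap places; they stand at least 0.1 m apart.

How it is judged:
At the end, for the whole second after the job is handed in: The S-hook hangs from the tongue: the end of its upper bend is through the hole, 25 to 55 mm below the tongue's top face and within about 20 mm of the hole's centre sideways; the hook is upright within 20 degrees, and slower than 50 mm/s (x of hook_tip in the frame of hanger_hole between -0.02 and 0.025 m and y of hook_tip in the frame of hanger_hole between -0.022 and 0.022 m and z of hook_tip in the frame of hanger_hole between -0.055 and -0.025 m and angle between s_hook's own z axis and vertical below 0.35 rad and linear speed of s_hook below 0.05 m/s); the robot touches nothing.
It fails at once if the closed link is moved more than 30 mm (distance of closed_link from where it was at the start of the episode above 0.03 m).
It also fails if it takes over 43 s, if anything falls off the work surface, if the arm or the gripper's body presses on something with over 40 N, if the wrist force passes 120 N, or if a joint passes its speed limit or range.

## Working session

There is one attempt and no reset: what is moved stays moved. The work goes in short steps, each a Python script; the robot and the scene stay as the last script left them, time stands still between calls to the robot, and variables do not carry over. Pictures are saved under pics/ and viewed, at most 10 in all, crops included, and the job is handed in when it is done.

```bash
mkdir -p pics; cat > h.py <<'E'
import numpy as np, cv2
from workcell import bot, hand, kinematics, get_obs, vision, hand_in
def snap(cam,fn):
    d=vision.read_camera(cam); cv2.imwrite(fn,cv2.cvtColor(d["frame"],cv2.COLOR_RGB2BGR)); return d
def ray(d,uv):
    K,V=np.array(d["intrinsics"]),np.array(d["view"]); R,t=V[:3,:3],V[:3,3]
    v=R.T@np.linalg.solve(K,[uv[0],uv[1],1.]); return -R.T@t, v/np.linalg.norm(v)
def onz(d,uv,z):
    c,v=ray(d,uv); return c+v*(z-c[2])/v[2]
def tri(d1,a,d2,b):
    c1,v1=ray(d1,a); c2,v2=ray(d2,b)
    s=np.linalg.lstsq(np.c_[v1,-v2],c2-c1,rcond=None)[0]
    p,q=c1+s[0]*v1,c2+s[1]*v2; return (p+q)/2,np.linalg.norm(p-q)
def proj(d,p):
    q=np.array(d["intrinsics"])@(np.array(d["view"])@np.r_[p,1])[:3]; return q[:2]/q[2]
E
python3 - <<'E'
from h import *
import pickle
o=get_obs();print(o["time_s"],o["orientation"])
D={c:snap(c,f"pics/{c}.png") for c in("scene","top")}
pickle.dump(D,open("D.pkl","wb"))
for c in D: print(c,ray(D[c],(280,210)),D[c]["intrinsics"][0])
E
```

```text
0.0 [ 9.87244604e-01  1.59209285e-01 -1.03725109e-04 -6.95609647e-04]
scene (array([0.08760315, 0.46115047, 0.53965007]), array([ 0.60073089, -0.67622031, -0.42643698])) [514.01761968   0.         271.95068812]
top (array([ 0.47611673, -0.08497182,  1.03678247]), array([ 0.11206047, -0.01225732, -0.99362579])) [420.45102384   0.         279.76189109]
```

View pics/scene.png

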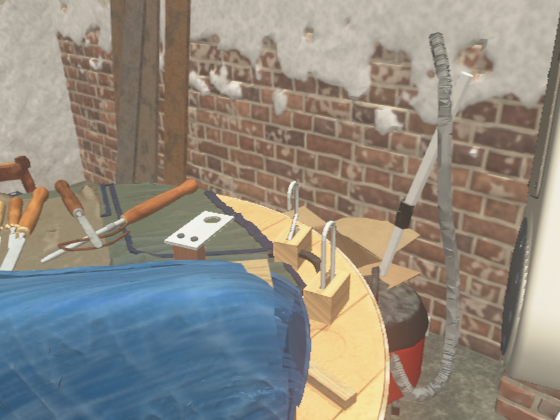

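View pics/top.png

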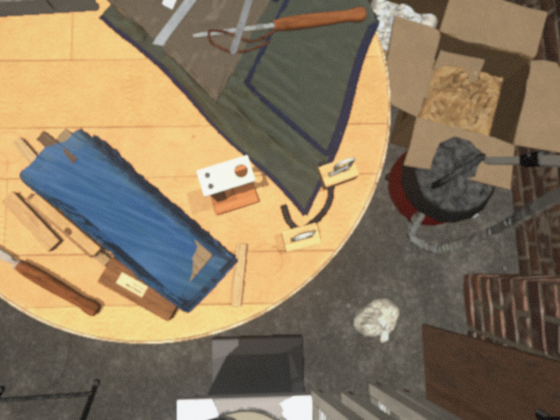

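The scene view shows two blocks with bars (tops near (293,183) and (328,224)), and the tongue with its hole near (212,219). The top view shows the tongue with its hole at (241,170) and the blocks at (338,171) and (300,237). I need to zoom in.

```bash
python3 - <<'E'
import cv2,numpy as np
s=cv2.imread("pics/scene.png")[165:325,160:360]; t=cv2.imread("pics/top.png")[145:255,190:365]
cv2.imwrite("pics/s2.png",cv2.resize(s,None,fx=3.75,fy=3.75,interpolation=cv2.INTER_CUBIC))
cv2.imwrite("pics/t2.png",cv2.resize(t,None,fx=4.5,fy=4.5,interpolation=cv2.INTER_CUBIC))
E
```

```text
(no output)
```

View pics/s2.png

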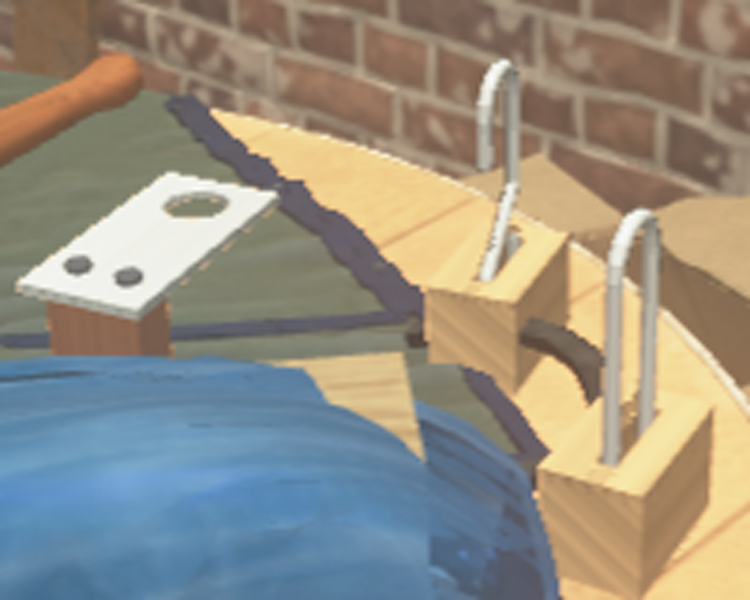

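View pics/t2.png

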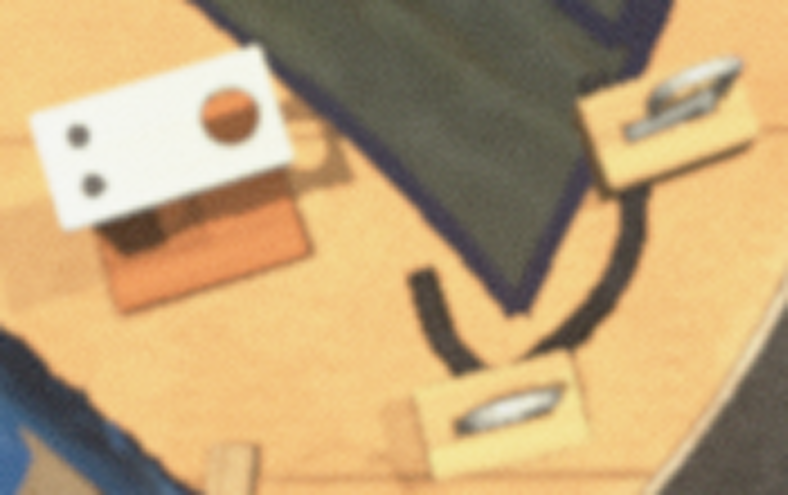

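```bash
python3 - <<'E'
from h import *
import pickle
D=pickle.load(open("D.pkl","rb")); S,T=D["scene"],D["top"]
s=lambda *p:((p[0]+.5)/3.75-.5+160,(p[1]+.5)/3.75-.5+165)
t=lambda *p:((p[0]+.5)/4.5-.5+190,(p[1]+.5)/4.5-.5+145)
np.set_printoptions(precision=4,suppress=True)
print("nadir",proj(T,[.476,-.085,0]),"x+",proj(T,[.576,-.085,0]),"y+",proj(T,[.476,.015,0]))
print("hole",tri(S,s(196,205),T,t(230,116)),onz(T,t(230,116),.18),onz(S,s(196,205),.18))
for n,a,b in(("b1",(78,265),(78,134)),("b2",(128,276),(93,185))):print(n,onz(S,s(*a),.181),onz(T,t(*b),.183))
print("tongue corners top",[onz(T,t(*p),.18)[:2] for p in((30,118),(260,45),(294,158),(68,230))])
print("tongue corners scene",[onz(S,s(*p),.18)[:2] for p in((18,287),(168,173),(279,196),(142,314))])
print("hook block S",[onz(S,s(*p),.056)[:2] for p in((425,290),(519,302),(570,236))])
print("hook block T",[onz(T,t(*p),.056)[:2] for p in((580,102),(740,57),(758,142),(608,190))])
print("link block S",[onz(S,s(*p),.056)[:2] for p in((538,465),(637,495),(712,408))])
print("link block T",[onz(T,t(*p),.056)[:2] for p in((415,392),(570,350),(590,437),(438,478))])
print("apex",onz(S,s(500,63),.167),"tip",onz(S,s(484,168),.116),"shank",onz(S,s(512,110),.140))
print("hook in T upper ends z.165/.12",onz(T,t(655,100),.12),onz(T,t(735,72),.15))
print("link apexS",onz(S,s(637,213),.167))
E
```

```text
nadir [276.1216 257.6187] x+ [275.0409 216.9736] y+ [235.2494 258.7624]
hole (array([ 0.6577, -0.0164,  0.1788]), np.float64(7.491043355655645e-05)) [ 0.6575 -0.0165  0.18  ] [ 0.6557 -0.0148  0.18  ]
b1 [0.6504 0.0531 0.181 ] [0.6503 0.053  0.183 ]
b2 [0.6276 0.0464 0.181 ] [0.6264 0.0463 0.183 ]
tongue corners top [array([0.659 , 0.0754]), array([ 0.6906, -0.0309]), array([ 0.6371, -0.0455]), array([0.6064, 0.0583])]
tongue corners scene [array([0.6558, 0.0788]), array([ 0.6892, -0.0285]), array([ 0.6345, -0.0432]), array([0.6014, 0.0618])]
hook block S [array([ 0.6834, -0.187 ]), array([ 0.6375, -0.2082]), array([ 0.6629, -0.283 ])]
hook block T [array([ 0.6865, -0.1914]), array([ 0.7086, -0.2773]), array([ 0.6626, -0.2846]), array([ 0.639 , -0.2044])]
link block S [array([ 0.5371, -0.0989]), array([ 0.4899, -0.1084]), array([ 0.5047, -0.1871])]
link block T [array([ 0.5356, -0.0999]), array([ 0.5553, -0.1812]), array([ 0.5099, -0.1898]), array([ 0.4909, -0.1105])]
apex [ 0.6779 -0.2424  0.167 ] tip [ 0.673  -0.2232  0.116 ] shank [ 0.6743 -0.2476  0.14  ]
hook in T upper ends z.165/.12 [ 0.6728 -0.2216  0.12  ] [ 0.679  -0.2561  0.15  ]
link apexS [ 0.5219 -0.1475  0.167 ]
```

S-hook is in the far block (the top bend is open). Its centre is about (0.674, -0.239), with +x at yaw ≈106°. The hole is at (0.657, -0.016, 0.180) and the tongue yaw is ≈106.5°. The sizes and heights agree in both views, so I'm moving above the hook and checking with the wrist camera.

```bash
cat >> h.py <<'E'
Q=lambda deg:[float(np.cos(np.radians(deg)/2)),float(np.sin(np.radians(deg)/2)),0.,0.]
E
python3 - <<'E'
from h import *
import pickle
print(bot.tcp_to_tips)
bot.reach([0.674,-0.239,0.255],Q(106))
d=snap("wrist","pics/w1.png"); pickle.dump(d,open("w.pkl","wb"))
o=get_obs();print(o["time_s"],o["position"],o["joint_pos"],o["gripper_width"],proj(d,[0.674,-0.239,0.165]),ray(d,(280,210)))
E
```

```text
0.017
2.2833 [ 0.67345049 -0.24012722  0.2550454 ] [-3.44508169e-01  4.87583618e-01  1.41239834e+00 -2.29587633e-04
  1.24167029e+00 -6.21983353e-01] 0.08519660163313582 [283.16011779 215.46814885] (array([ 0.65234618, -0.16468846,  0.3815766 ]), array([ 0.08101596, -0.31100817, -0.9469479 ]))
```

View pics/w1.png

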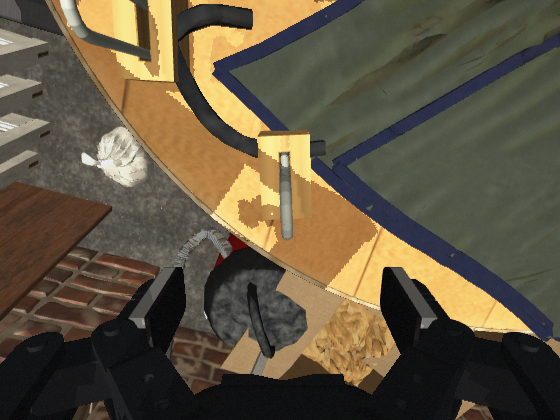

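The wrist view shows the S-hook edge-on between the fingers, running from (284,155) to (288,238). I'll check its line in world coordinates, then grasp and lift.

```bash
python3 - <<'E'
from h import *
import pickle
d=pickle.load(open("w.pkl","rb"))
g=cv2.cvtColor(d["frame"],cv2.COLOR_RGB2HSV); 
m=((g[:,:,1]<45)&(g[:,:,2]>70)).astype(np.uint8); m[:,:270]=0;m[:,302:]=0
for r in range(150,244,8):
    c=np.flatnonzero(m[r]); print(r,(c.min(),c.max()) if len(c) else None,end=' ')
a=np.radians(106);X=np.array([np.cos(a),np.sin(a)]);Y=np.array([-X[1],X[0]])
print()
for uv,z in(((284,158),.058),((285.5,190),.12),((287.5,215),.165),((288,236),.15)):
    p=onz(d,uv,z); q=p[:2]-[0.674,-0.239]; print(uv,p,"along",q@X,"lat",q@Y)
E
```

```text
150 None 158 (np.int64(281), np.int64(287)) 166 (np.int64(281), np.int64(288)) 174 (np.int64(280), np.int64(289)) 182 (np.int64(280), np.int64(289)) 190 (np.int64(280), np.int64(290)) 198 (np.int64(280), np.int64(290)) 206 (np.int64(280), np.int64(291)) 214 (np.int64(281), np.int64(291)) 222 (np.int64(281), np.int64(291)) 230 (np.int64(282), np.int64(291)) 238 (np.int64(284), np.int64(290)) 
(284, 158) [ 0.66939782 -0.2191693   0.058     ] along 0.020331026202458337 lat -0.0010421775108619901
(285.5, 190) [ 0.67436698 -0.23314684  0.12      ] along 0.00552526713597498 lat -0.0019661111293529346
(287.5, 215) [ 0.67673658 -0.23787064  0.165     ] along 0.00033130295413994864 lat -0.0029418632627604634
(288, 236) [ 0.68336571 -0.25866429  0.15      ] along -0.021484065293691776 lat -0.0035826869879194345
```

```bash
python3 - <<'E'
from h import *
import pickle
p=[0.676,-0.2385]
hand.move_gripper(0.05)
bot.servo_line([*p,0.230],Q(108),velocity=.1)
bot.servo_line([*p,0.180],Q(108),velocity=.08)
bot.dwell(.2);o=get_obs();print(o["time_s"],o["position"],o["wrist_force"])
hand.move_gripper(0.0,60)
o=get_obs();print(o["time_s"],o["position"],o["wrist_force"],o["gripper_width"],o["grip_force"])
bot.servo_line([*p,0.200],velocity=.05)
bot.servo_line([*p,0.262],velocity=.12)
bot.dwell(.2);o=get_obs();print(o["time_s"],o["position"],o["wrist_force"],o["gripper_width"],o["grip_force"])
D={c:snap(c,f"pics/{c}3.png") for c in("scene","top")}
pickle.dump(D,open("D3.pkl","wb"))
s=cv2.imread("pics/scene3.png")[140:300,200:360]; t=cv2.imread("pics/top3.png")[110:270,230:390]
cv2.imwrite("pics/c3.png",cv2.resize(np.hstack([s,t]),None,fx=2.5,fy=2.5,interpolation=cv2.INTER_CUBIC))
E
```

```text
4.1 [ 0.67632873 -0.23861723  0.18067359] [ 0.50028352 -0.31594375  0.20467164]
4.5667 [ 0.6761368  -0.2385683   0.18029475] [-0.29384576 -0.23086462  2.60123003] 0.005035751243363142 58.8271140307188
5.9833 [ 0.67552971 -0.23830959  0.26077302] [ 0.64088973  0.49140542 -2.20223263] 0.0046633594543141 58.73694308102131
```

View pics/c3.png

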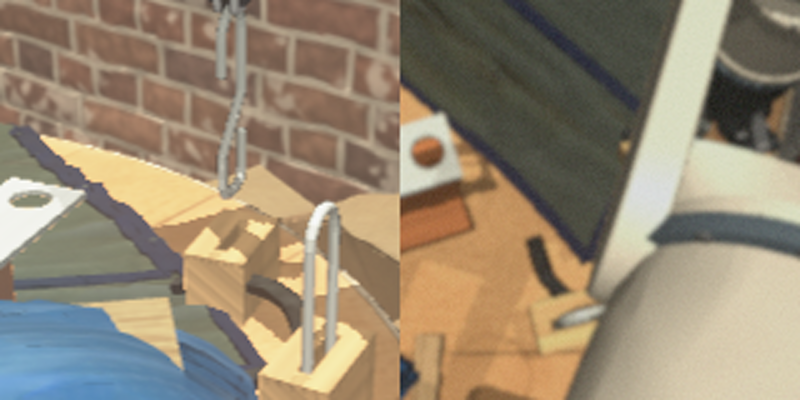

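The hook is held upright, with its free end at scene pixel (289,171) and its foot at (292,218). The link is untouched. The top view is blocked by the arm, so I'll check the held height by intersecting the scene rays with the hook's plane.

```bash
python3 - <<'E'
from h import *
import pickle
d=pickle.load(open("D3.pkl","rb"))["scene"]
a=np.radians(108);X=np.array([np.cos(a),np.sin(a),0]);Y=np.array([-X[1],X[0],0])
P=np.array([.6755,-.2383,0])
def pl(u,v):
    c,r=ray(d,((u+.5)/2.5-.5+200,(v+.5)/2.5-.5+140)); p=c+r*((P-c)@Y)/(r@Y); return (p-P)@X,p[2]
for n,p in dict(tipbottom=(222,79),foot=(231,197),shank=(241,40),lowtip=(241,128),tipl=(216,70),tipr=(228,70)).items(): print(n,pl(*p))
E
```

```text
tipbottom (np.float64(0.019566275907171235), np.float64(0.19662920327962846))
foot (np.float64(0.003725191747871355), np.float64(0.09160756935298231))
shank (np.float64(-0.01906130596059426), np.float64(0.21444269430397872))
lowtip (np.float64(-0.018286355179944185), np.float64(0.1419347967302978))
tipl (np.float64(0.030841569868941487), np.float64(0.20771455734117006))
tipr (np.float64(0.0076311441708018955), np.float64(0.199539257894096))
```

Heights match a firm grasp with no slip (tip 0.1966, foot 0.092). Next I move along the tongue axis so the plate enters the hook's opening, and check from the scene view before lowering.

```bash
python3 - <<'E'
from h import *
import pickle
bot.servo_line([0.6806,-0.0956,0.257],Q(106.5),velocity=.1)
bot.servo_line([0.6621,-0.0333,0.257],velocity=.05)
bot.dwell(.3);o=get_obs();print(o["time_s"],o["position"],o["wrist_force"],o["gripper_width"])
D={c:snap(c,f"pics/{c}4.png") for c in("scene","wrist")}
pickle.dump(D,open("D4.pkl","wb"))
d=D["scene"];h=[.657,-.016,.18];print(proj(d,h))
s=cv2.imread("pics/scene4.png")[150:290,160:300]; t=cv2.imread("pics/wrist4.png")
cv2.imwrite("pics/c4.png",np.hstack([cv2.resize(s,(420,420),interpolation=cv2.INTER_CUBIC),cv2.resize(t,(370,420))]))
E
```

```text
9.4167 [ 0.66213836 -0.03343162  0.25696028] [ 0.14928478  0.30502723 -1.38498777] 0.0046994875689065
[211.93920275 218.81470318]
```

View pics/c4.png

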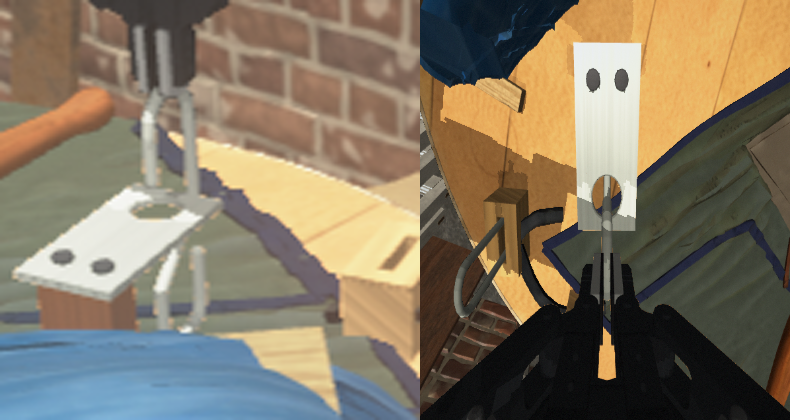

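The tip sits over the hole in both views: scene crop (152,187) against a predicted (155,189), and centred in the hole at (606,190) in the wrist view. The plate is inside the hook's opening, so I'll lower and release.

```bash
python3 - <<'E'
from h import *
import pickle
bot.servo_line([0.6621,-0.0333,0.225],velocity=.04)
print(get_obs()["wrist_force"])
bot.servo_line([0.6621,-0.0333,0.202],velocity=.03)
bot.dwell(.3);o=get_obs();print(o["time_s"],o["position"],o["wrist_force"],o["gripper_width"])
if np.linalg.norm(o["wrist_force"])<8:
    hand.move_gripper(0.03); bot.dwell(.3)
    print(get_obs()["time_s"],get_obs()["wrist_force"])
    bot.servo_line([0.6621,-0.0333,0.30],velocity=.08)
    bot.dwell(2)
D={c:snap(c,f"pics/{c}5.png") for c in("scene","wrist")}
print(get_obs()["time_s"],get_obs()["wrist_force"])
s=cv2.imread("pics/scene5.png")[150:290,160:300]; t=cv2.imread("pics/wrist5.png")
cv2.imwrite("pics/c5.png",np.hstack([cv2.resize(s,(420,420),interpolation=cv2.INTER_CUBIC),cv2.resize(t,(370,420))]))
E
```

```text
[ 0.3054303   0.17665349 -1.22887321]
11.6833 [ 0.66215508 -0.03334445  0.20214537] [ 0.26649912  0.21779788 -0.94269568] 0.004932076379950816
12.35 [ 0.72192806  0.51246842 -0.42406672]
15.825 [ 0.17732214  0.89898415 -0.92769017]
```

View pics/c5.png

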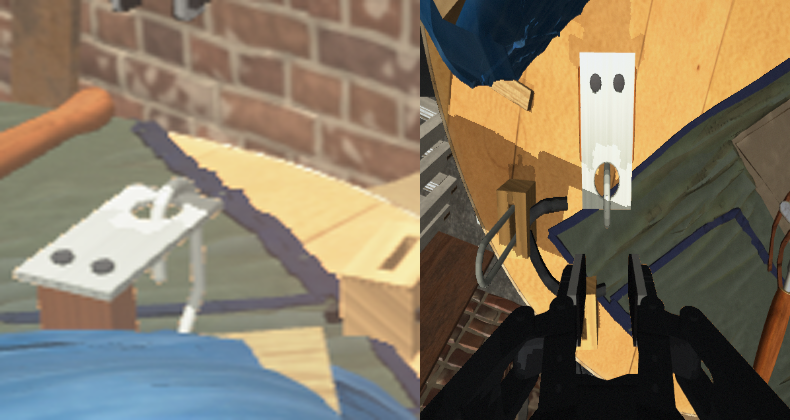

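The hook hangs from the web with its end through the hole (scene crop (155,210)), and the gripper is clear. I'll wait for any swing to settle, check for it, and hand in.

```bash
python3 - <<'E'
from h import *
def f(): return cv2.cvtColor(vision.read_camera("scene")["frame"],cv2.COLOR_RGB2GRAY)[200:270,195:245].astype(float)
for i in range(5):
    bot.dwell(2); a=f(); bot.dwell(.15); b=f(); bot.dwell(.15); c=f()
    m=max(abs(x-y).max() for x,y in((a,b),(b,c),(a,c))); print(get_obs()["time_s"],m)
    if m<25: break
print(hand_in())
E
```

```text
18.275 2.0
the job is handed in; nothing more can be done
None
```

The S-hook now hangs still from the tongue with its end through the hole, the closed link was left in its block, and I handed the job in at about 18 s; no verdict was returned.

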